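# Load two jars and lock the carrier's sliding fence

## Task

Stand the two sauce jars upright in the carrier, one in each cell, and let go of them. Then pull up the knob of the lock plunger, slide the fence section one hole along its rail towards the jars so that it closes the open side of the cells, and let the pin go fully down into that next hole. Finish while still gripping the knob, holding the pin fully home; do not let go, and leave the sauce pots and the label roll where they stand.

Things in the scene. Friction and masses are not known exactly. Their poses are not given: they have to be found in the camera images.
- jar_a_center (a point): centre (half-way up) of the first of two equal closed glass jars with a white cap, upright, 40 mm in diameter at the widest, 85 mm high, about 0.15 kg; z axis along the jar, upward
- jar_b_center (a point): the same point of the second, equal jar
- carrier: fixed steel carrier; origin on the table midway between its two cells; x: direction in which the fence closes, z up. Base plate 6 mm thick, x -160 to +45, y -134 to +72 mm. Cells side by side along y, 60 mm wide, 62 mm long when closed, walls up to 37 mm above the table, open at -x. Rail along x at y = -110 mm, 20 mm wide, top at 34 mm, three locking holes 40 mm apart
- cell_1 (a point): middle of the floor of the cell on the carrier's +y side, 6 mm above the table; axes as the carrier's
- cell_2 (a point): middle of the floor of the cell on the carrier's -y side (next to the rail), 6 mm above the table; axes as the carrier's
- section (a joint): slide (m) along the carrier's x of the fence section: sleeve on the rail with a fence plate, top 44 mm above the table, across the cells' open side. 0 = start, pinned in the middle hole; +0.040 = next hole towards the jars, cells closed; -0.040 = the hole away from them; stops at -0.042 and +0.044. About 2 N of friction; pin play in a hole +-1.5 mm
- plunger (a joint): height (m) of the spring lock plunger on the sleeve: 0 = pin fully down in a hole; over 0.008 = pin clear of the rail, the section can slide; 0.014 = stop. A spring pushes it down with 4.5 N at 0, 6.5 N at the top; between holes the pin rides on the rail at 0.008 and drops into a hole that comes under it
- knob_center (a point): centre of the plunger's round black knob (moves with plunger and section). Knob upright, 30 mm high, from 67 to 97 mm above the table when the pin is down; 26 mm in diameter with a rim of 30 mm in its top 4 mm. Nothing wider than 22 mm beneath it down to 41 mm above the table. Axes as the carrier's
- next_hole (a point): centre of the mouth of the hole into which the pin must go, on the rail's top, 34 mm above the table; the knob's axis ends above it
- sauce_pot_a: bystander: open steel sauce pot with green sauce, 70 mm wide, 36 mm high, origin under its centre; leave alone
- sauce_pot_b: bystander: open steel sauce pot with pale sauce, 64 mm wide, 33 mm high, origin under its centre; leave alone
- label_roll: bystander: roll of paper labels lying flat, 68 mm wide, 35 mm high, origin under its centre; leave alone
Things that resemble listed ones, but are neither listed nor needed, are in the scene too. Leave any pink, turquoise or yellow look-alike of the part that bears jar_a_center alone.

How it is judged:
By the outcome, as a careful person would: the job done as asked, in the order asked, and still so for the second after the job is handed in, while the arm keeps its last pose, push and grip.
It also fails if it takes over 54 s, if anything falls off the work surface, if the arm or the gripper's body presses on something with over 40 N, if the wrist force passes 120 N, or if a joint passes its speed limit or range.

## Robot

A 6-joint arm with a two-finger parallel gripper is mounted at the origin on the work surface; the furniture and walls round the work are solid. World frame = base frame: x ahead of the robot, y to its left, z up, the work surface at z = 0. Lengths are in m, angles in rad, forces in N, time in s.
With the tool pointing down it reaches from about 0.15 to 0.775 m from the base axis. Payload 6.1 kg.
Tool frame: the origin (TCP) lies at the very end of the fingers, on their centre line; the grasp point (between the pads) lies 19 mm behind it; z points along the fingers, y is the direction in which the jaws open and shut (so a half turn about z gives the same grasp; the last joint's range is limited). The gripper opens to 85 mm and grips with 20 to 120 N. Pads are 22 mm wide; open, the fingers measure 114 mm over their backs; the gripper's body (76 mm by 85 mm) begins 54 mm behind the grasp point. The pads swing forward as they close: fully open they stand 13 mm farther back than shut.
Start: joints at [1.305, 0.126, -0.04, 1.405, 0, 1.571], TCP at [0.138, 0.507, 0.231] pointing down, gripper open.
Joint ranges: [-2.72, 2.72], [-0.95, 1.95], [-1.27, 1.35], [-1.78, 2.02], [-1.46, 1.47], [-3.14, 3.14]. Speed limits (rad/s): [2.39, 2.39, 3.01, 3.14, 3.14, 3.14].

## Interface

Orientations are given as a rotation vector (axis times angle).
In Python, from station import * gives the robot as it stands.
- The arm moves only by the tool arm_command, never from a script. Its argument "deltas" is a list of rows, each a list of 5 numbers: the closure, from 0 (fully open) to 1 (shut), then the shift along the tool's x, y, z in mm, then the turn about the tool's z in rad. In form: [[hand, tx, ty, tz, roll], ...]. A call has 1 to 8 rows; each row shifts and turns the commanded pose from where the row before left it, along the tool's axes as they then stand; what a row does not reach is not made up. A row lasts 1/10 s, in which the tool goes at most 50 mm and 8.59 degrees, less where a joint would pass 70% of its speed; a pose out of reach is approached as far as the arm can. A call with a gripper value outside its range is refused whole. The fingers move at their own pace and stop on an object; "grip_force" is the grip in N (left out, the last holds). Time passes only in rows, so rows that do not move let the fingers close. It gives the time, the measured TCP pose, the force and the opening at its end, in the units of the state.
- observe(): the state, without advancing time (a new reading comes with each control period).
- read_camera(name): name is "side" or "top" or "wrist"; returns a dict with "color" (420x560x3 uint8, red, green, blue), "camera_matrix" (3x3 intrinsics, pixels), "R" (3x3) and "t" (3): a world point X has camera coordinates R X + t; the wrist camera has in their place "hand_eye" (4x4, takes a point from camera to tool coordinates, whose origin is the TCP and whose axes are the flange's). Camera axes: x right, y down, z forward; pixel columns grow to the right and rows downward; lengths in m; the calibration is good to about 2 mm. A picture is of the moment at which its call begins: read the wrist's pose just before it. There is no depth.
- job_done(): hands the job in, once; it reports no verdict.
The state is a dict: "time_s": time; "joint_pos": joint angles; "dq": joint speeds; "joint_efforts": joint torques, N m; "ee_pos": TCP position; "ee_rot": TCP orientation; "force": force on the tool from outside, world axes, zero at the start; "wrist_torque": the same for the moment, N m; "gripper_width": opening from 0.0 (shut) to 1.0 (fully open).
Only numpy, scipy, OpenCV 4.12 (cv2) and the standard library are available. Lean on these libraries where they do the work, as an engineer would, in place of code of your own. Each camera call takes 0.05 s, during which the arm holds its last target.

## Working session

There is one attempt and no reset: what is moved stays moved. The work goes in short steps, Python scripts to look and compute and a tool call to move; the robot and the scene stay as the last step left them, time stands still between calls to the robot, and variables do not carry over. Pictures are saved under pics/ and viewed, and the job is handed in when it is done.

Besides the shell and the picture viewer there is one more tool, called after ">>>" as name([rows], argument=value, ...), one row to a line, values as JSON. arm_command: Moves the arm, as the interface text tells. Its arguments: {"type":"object","properties":{"deltas":{"type":"array"},"grip_force":{"type":"number"}},"required":["deltas"]}

```bash
ls; mkdir -p pics
python3 - <<'E'
from station import *
import cv2
s=observe();print(s)
for n in ("side","top","wrist"):
    c=read_camera(n);cv2.imwrite(f"pics/{n}0.png",c["color"][:,:,::-1])
    print(n,{k:v for k,v in c.items() if k!="color"})
print(observe()['time_s'])
E
```

```text
pics
{'time_s': 0.0, 'joint_pos': array([ 1.30496160e+00,  1.26401617e-01, -4.06266996e-02,  1.40540773e+00,
        8.40490667e-06,  1.57079926e+00]), 'dq': array([ 0.00112075, -0.00107922, -0.00028521, -0.00105975, -0.0004625 ,
        0.00147723]), 'joint_efforts': array([ 2.91699562e-04, -4.35918760e+01,  3.52921093e+01,  1.71854405e-02,
        1.13707672e-04,  6.08992856e-08]), 'ee_pos': array([0.13781306, 0.50615601, 0.23050858]), 'ee_rot': array([-4.16318290e-01, -3.11365691e+00,  2.55101314e-03]), 'force': array([-0.83090109,  1.57781783,  0.41881158]), 'wrist_torque': array([0.01366461, 0.01617877, 0.01509602]), 'gripper_width': 0.9976289052497653}
side {'camera_matrix': array([[422.46949175,   0.        , 285.27882956],
       [  0.        , 422.46949175, 218.15135994],
       [  0.        ,   0.        ,   1.        ]]), 'R': array([[ 0.89884843, -0.43793168, -0.01695118],
       [-0.21339487, -0.40355102, -0.88972423],
       [ 0.38279777,  0.80334452, -0.45618357]]), 't': array([-0.60652344,  0.12020378,  0.84072254])}
top {'camera_matrix': array([[488.6109637 ,   0.   
[... 167 characters left out ...]
.02697176],
       [-0.9822299 , -0.03315254, -0.18473043],
       [ 0.18548153, -0.02119929, -0.98241905]]), 't': array([-0.16978061,  0.57699261,  0.96716444])}
wrist {'camera_matrix': array([[355.58208966,   0.        , 285.53077321],
       [  0.        , 355.58208966, 205.74458194],
       [  0.        ,   0.        ,   1.        ]]), 'hand_eye': array([[-1.82514105e-04, -9.45811036e-01, -3.24717493e-01,
         8.38677718e-02],
       [ 9.99999909e-01, -4.76328016e-05, -4.23329391e-04,
         7.98033983e-04],
       [ 3.84922406e-04, -3.24717541e-01,  9.45810959e-01,
        -1.42510074e-01],
       [ 0.00000000e+00,  0.00000000e+00,  0.00000000e+00,
         1.00000000e+00]])}
0.15
```

View pics/side0.png

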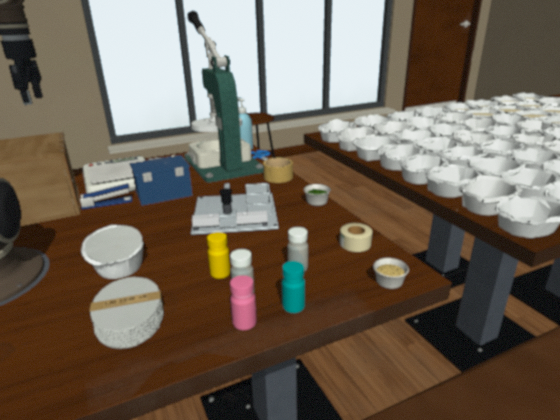

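View pics/top0.png

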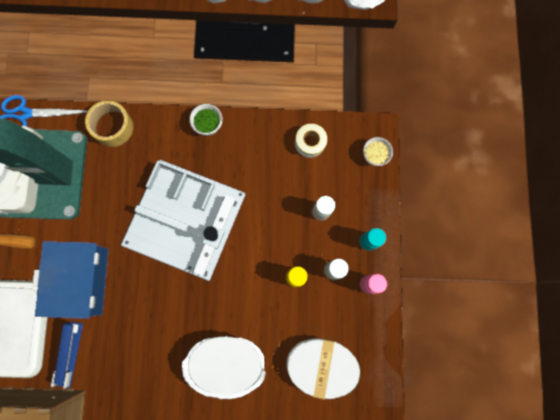

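View pics/wrist0.png

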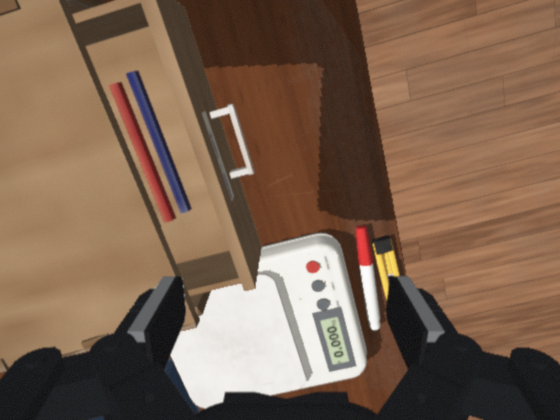

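The side view shows white-capped jars at (297,250) and (241,272), with yellow, pink and turquoise look-alikes beside them. In the top view the white caps are at (324,208) and (337,269). The carrier is at (183,220) with its black knob at (210,233). I'll enlarge both.

Run:
```python
import cv2
a=cv2.imread("pics/top0.png");cv2.imwrite("pics/topc.png",cv2.resize(a[145:305,105:265],None,fx=3.7,fy=3.7,interpolation=cv2.INTER_CUBIC))
cv2.imwrite("pics/topj.png",cv2.resize(a[180:310,260:400],None,fx=4,fy=4,interpolation=cv2.INTER_CUBIC))
b=cv2.imread("pics/side0.png");cv2.imwrite("pics/sidec.png",cv2.resize(b[165:335,180:330],None,fx=3.5,fy=3.5,interpolation=cv2.INTER_CUBIC))
```

```text
(no output)
```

View pics/topc.png

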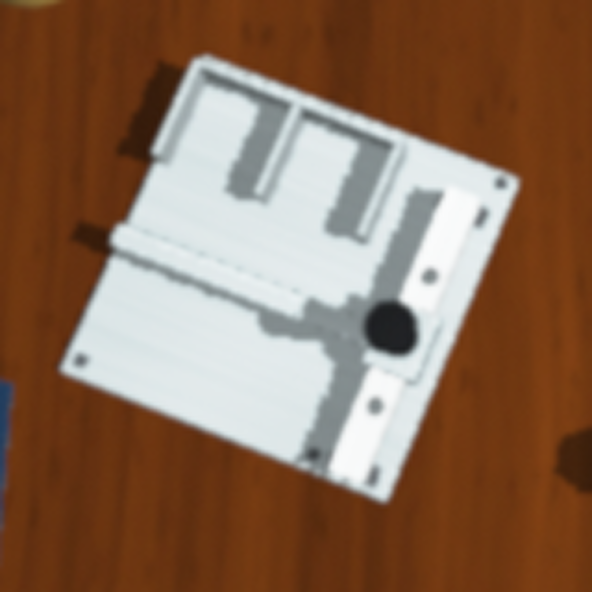

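View pics/topj.png

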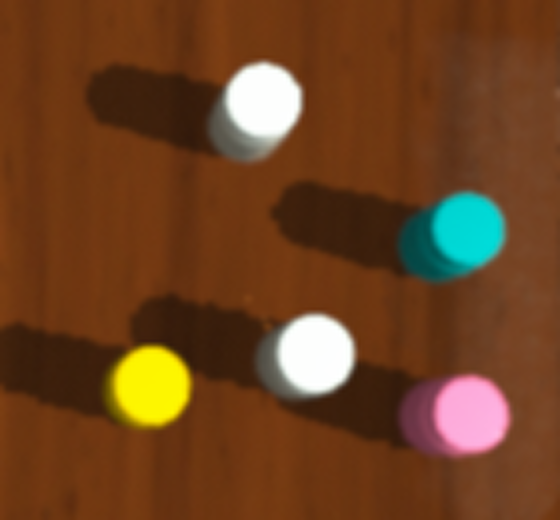

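View pics/sidec.png

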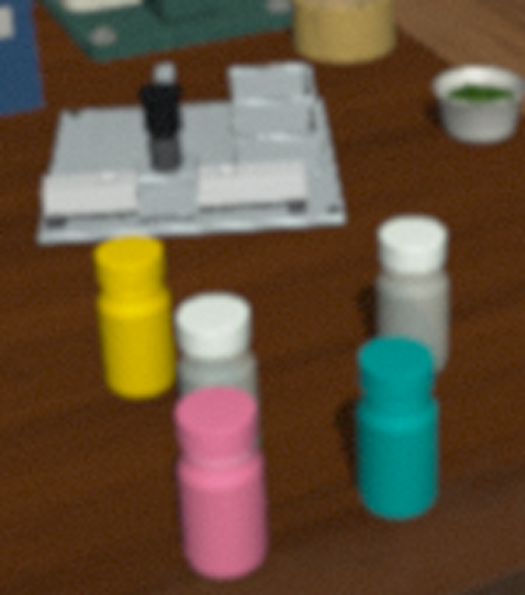

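The jars wanted are the white-capped ones at top-view pixels (326,205) and (339,269). The yellow (297,276), turquoise (374,238) and pink (376,284) ones are the look-alikes, and the crop confirms this. In the carrier crop the plate corners, rail holes and knob are clear. Next I'll fit the poses.

```bash
cat > h.py <<'E'
import numpy as np, cv2
from scipy.optimize import least_squares
from scipy.spatial.transform import Rotation as Ro
K={'top':np.array([[488.6109637,0,275.00743282],[0,488.6109637,202.79047456],[0,0,1]]),'side':np.array([[422.46949175,0,285.27882956],[0,422.46949175,218.15135994],[0,0,1]])}
R={'top':np.array([[0.02865354,-0.99922545,0.02697176],[-0.9822299,-0.03315254,-0.18473043],[0.18548153,-0.02119929,-0.98241905]]),
'side':np.array([[0.89884843,-0.43793168,-0.01695118],[-0.21339487,-0.40355102,-0.88972423],[0.38279777,0.80334452,-0.45618357]])}
t={'top':np.array([-0.16978061,0.57699261,0.96716444]),'side':np.array([-0.60652344,0.12020378,0.84072254])}
def proj(c,X):
    p=(R[c]@np.atleast_2d(X).T).T+t[c]; p=p@K[c].T; return p[:,:2]/p[:,2:]
def ray(c,u,z):
    d=R[c].T@np.linalg.inv(K[c])@np.array([u[0],u[1],1.]); o=-R[c].T@t[c]
    return o+d*(z-o[2])/d[2]
def carr(p,X):
    X=np.atleast_2d(X); c,s=np.cos(p[2]),np.sin(p[2])
    return np.c_[p[0]+c*X[:,0]-s*X[:,1],p[1]+s*X[:,0]+c*X[:,1],X[:,2]]
E
python3 - <<'E'
from h import *
for n,a,b in(("j1",(325.75,205),(180+412/3.5,165+228/3.5)),("j2",(339,268.75),(180+214/3.5,165+308/3.5))):
    x=ray('top',a,.085);print(n,x,ray('side',b,.085))
o=np.array([105,145]);
pts=[((62,372),(-.160,.072,.006)),((388,502),(-.16,-.134,.006)),((520,180),(.045,-.134,.006)),((430,276),(.0,0,.034)),((375,405),(-.08,0,.034)),((391,327),(0,0,.097))]
px=np.array([o+np.array(p[0])/3.7 for p in pts])
P=np.array([p[1] for p in pts])
def X(q):
    A=P.copy();A[3]=[q[3],-.11,.034];A[4]=[q[3]-.08,-.11,.034];A[5]=[q[3]-.04,-.11,.097];return carr(q,A)
r=least_squares(lambda q:(proj('top',X(q))-px).ravel(),[.5,.1,-.4,0])
print(r.x,r.fun.reshape(-1,2).round(2))
q=r.x
names=['c1','c2','knob','next']
print(X(q))
w=lambda *a:carr(q,a)[0]
# walls pixel check
for a in [(.031,-.06,.037),(.031,.06,.037),(-.031,.06,.037),(-.031,-.06,.037),(-.031,0,.037),(-.031,.03,.006),(-.031,-.03,.006),(0,.03,.006),(0,-.03,.006)]:
    print(a,w(*a).round(4),((proj('top',w(*a))[0]-o)*3.7).round(0))
print(proj('side',X(q)))
E
```

```text
j1 [ 0.57545435 -0.25461012  0.085     ] [ 0.57962173 -0.25371355  0.085     ]
j2 [ 0.44730079 -0.28227086  0.085     ] [ 0.45212482 -0.28166534  0.085     ]
[ 0.61359264  0.05338788 -0.34304875 -0.03231044] [[-0.87 -0.04]
 [-0.06  0.21]
 [ 0.31 -0.5 ]
 [ 0.06 -0.03]
 [ 0.27  0.32]
 [ 0.28 -0.02]]
[[ 0.48713317  0.17501026  0.006     ]
 [ 0.41784306 -0.01898685  0.006     ]
 [ 0.61089844 -0.08794061  0.006     ]
 [ 0.54616525 -0.03933488  0.034     ]
 [ 0.47082656 -0.0124261   0.034     ]
 [ 0.5084959  -0.02588049  0.097     ]]
(0.031, -0.06, 0.037) [ 0.6226 -0.0135  0.037 ] [392. 143.]
(0.031, 0.06, 0.037) [0.663  0.0995 0.037 ] [201.  69.]
(-0.031, 0.06, 0.037) [0.6046 0.1203 0.037 ] [157. 166.]
(-0.031, -0.06, 0.037) [0.5642 0.0073 0.037 ] [350. 241.]
(-0.031, 0, 0.037) [0.5844 0.0638 0.037 ] [253. 203.]
(-0.031, 0.03, 0.006) [0.5945 0.0921 0.006 ] [216. 195.]
(-0.031, -0.03, 0.006) [0.5743 0.0356 0.006 ] [309. 232.]
(0, 0.03, 0.006) [0.6237 0.0816 0.006 ] [237. 148.]
(0, -0.03, 0.006) [0.6035 0.0251 0.006 ] [330. 184.]
[[196.28907766 196.49874117]
 [189.52277382 232.49419251]
 [277.25804249 226.58706695]
 [243.58566723 213.63373448]
 [209.54274444 215.81537916]
 [224.42356954 190.21446434]]
```

Run:
```python
from h import *
J={'j1':(325.75,205),'j2':(339,268.75),'turq':(376.75,237.5),'pink':(378,283.75),'yel':(297.5,276.25)}
X={k:ray('top',v,.085)[:2] for k,v in J.items()}
for k,v in X.items(): print(k,v.round(3))
for a in('j1','j2'):
    for k,v in X.items():
        d=v-X[a]
        if k!=a: print(a,k,np.linalg.norm(d).round(3),np.degrees(np.arctan2(d[1],d[0])).round(0))
```

```text
j1 [ 0.575 -0.255]
j2 [ 0.447 -0.282]
turq [ 0.512 -0.358]
pink [ 0.42 -0.36]
yel [ 0.43 -0.2 ]
j1 j2 0.131 -168.0
j1 turq 0.122 -121.0
j1 pink 0.188 -146.0
j1 yel 0.155 159.0
j2 j1 0.131 12.0
j2 turq 0.1 -50.0
j2 pink 0.082 -109.0
j2 yel 0.084 102.0
```

```bash
cat >> h.py <<'E'
def plan(target,yaw=None,hand=0,step=45,minrows=1):
    "print rows from the measured pose to world target (m); yaw = direction of tool y"
    from station import observe
    s=observe(); p=s['ee_pos'];Rm=Ro.from_rotvec(s['ee_rot']).as_matrix()
    y=np.arctan2(Rm[1,1],Rm[0,1]); dy=0 if yaw is None else (yaw-y+np.pi)%(2*np.pi)-np.pi
    d=(np.array(target)-p)*1000
    n=max(minrows,int(np.ceil(np.linalg.norm(d)/step)),int(np.ceil(abs(dy)/.145)))
    rows=[];Rc=Rm
    for i in range(n):
        l=Rc.T@(d/n); rows.append([hand]+[round(float(v),1) for v in l]+[round(float(-dy/n),4)])
        Rc=Rc@Ro.from_rotvec([0,0,-dy/n]).as_matrix()
    print('pos',p.round(4),'yaw',round(float(y),4),'F',s['force'].round(1),'w',round(float(s['gripper_width']),3),'t',s['time_s'])
    print('z axis',Rm[:,2].round(4))
    print(rows)
E
python3 - <<'E'
from h import *
plan((.576,-.2545,.2),-.343,.25)
E
```

```text
pos [0.1378 0.5063 0.2307] yaw 1.305 F [-0.8 -0.2  0.5] w 0.999 t 0.15
z axis [-3.0e-04 -1.2e-03 -1.0e+00]
[[0.25, -31.1, -30.9, 1.6, 0.0824], [0.25, -33.6, -28.3, 1.6, 0.0824], [0.25, -35.8, -25.4, 1.6, 0.0824], [0.25, -37.8, -22.4, 1.6, 0.0824], [0.25, -39.5, -19.2, 1.6, 0.0824], [0.25, -40.9, -15.9, 1.6, 0.0824], [0.25, -42.1, -12.5, 1.6, 0.0824], [0.25, -43.0, -9.0, 1.6, 0.0824], [0.25, -43.6, -5.4, 1.6, 0.0824], [0.25, -43.9, -1.8, 1.6, 0.0824], [0.25, -43.9, 1.8, 1.6, 0.0824], [0.25, -43.6, 5.4, 1.6, 0.0824], [0.25, -43.0, 9.0, 1.6, 0.0824], [0.25, -42.1, 12.5, 1.6, 0.0824], [0.25, -40.9, 15.9, 1.6, 0.0824], [0.25, -39.5, 19.2, 1.6, 0.0824], [0.25, -37.7, 22.4, 1.6, 0.0824], [0.25, -35.8, 25.4, 1.6, 0.0824], [0.25, -33.6, 28.3, 1.6, 0.0824], [0.25, -31.1, 31.0, 1.6, 0.0824]]
```

>>> arm_command([
  [0.2,-31,-31,0,0.0824],
  [0.2,-34,-28,0,0.0824],
  [0.2,-36,-25,0,0.0824],
  [0.2,-38,-22,0,0.0824],
  [0.2,-39.5,-19,0,0.0824],
  [0.2,-41,-16,0,0.0824],
  [0.2,-42,-12.5,0,0.0824],
  [0.2,-43,-9,0,0.0824],
])

```text
time_s: 0.95
ee_pos: [0.3147, 0.2012, 0.2313]
ee_rot: [1.406, 2.809, 0.0]
force: [0.6, 1.0, 0.0]
gripper_width: 0.801
```

>>> arm_command([
  [0.2,-43.6,-5.4,0,0.0824],
  [0.2,-44,-1.8,0,0.0824],
  [0.2,-44,1.8,0,0.0824],
  [0.2,-43.6,5.4,0,0.0824],
  [0.2,-43,9,0,0.0824],
  [0.2,-42,12.5,0,0.0824],
  [0.2,-41,16,0,0.0824],
  [0.2,-39.5,19,0,0.0824],
])

```text
time_s: 1.75
ee_pos: [0.4901, -0.1037, 0.2311]
ee_rot: [-2.24, -2.202, -0.0]
force: [0.3, -0.0, 0.6]
gripper_width: 0.803
```

Run:
```python
from h import *
plan((.576,-.2545,.2),-.343,.2)
```

```text
pos [ 0.4901 -0.1037  0.2311] yaw -0.0173 F [ 0.3 -0.   0.6] w 0.803 t 1.75
z axis [-2.e-04  2.e-04 -1.e+00]
[[0.2, -37.3, 22.1, 7.8, 0.0814], [0.2, -35.4, 25.1, 7.8, 0.0814], [0.2, -33.2, 27.9, 7.8, 0.0814], [0.2, -30.9, 30.5, 7.8, 0.0814]]
```

>>> arm_command([
  [0.2,-37,22,8,0.0814],
  [0.2,-35.5,25,8,0.0814],
  [0.2,-33,28,8,0.0814],
  [0.2,-31,30.5,7,0.0814],
  [0.2,0,0,0,0],
])

```text
time_s: 2.25
ee_pos: [0.577, -0.2558, 0.1965]
ee_rot: [-2.567, -1.807, 0.004]
force: [0.3, 0.1, -0.1]
gripper_width: 0.794
```

Run:
```python
from h import *
from station import *
plan((.576,-.2545,.2),-.343,.2)
c=read_camera('wrist');cv2.imwrite('pics/w1.png',c['color'][:,:,::-1])
```

```text
pos [ 0.577  -0.2558  0.1965] yaw -0.3442 F [ 0.3  0.1 -0.1] w 0.794 t 2.25
z axis [-3.5e-03  6.0e-04 -1.0e+00]
[[0.2, 0.9, -1.4, -3.5, -0.0012]]
```

View pics/w1.png

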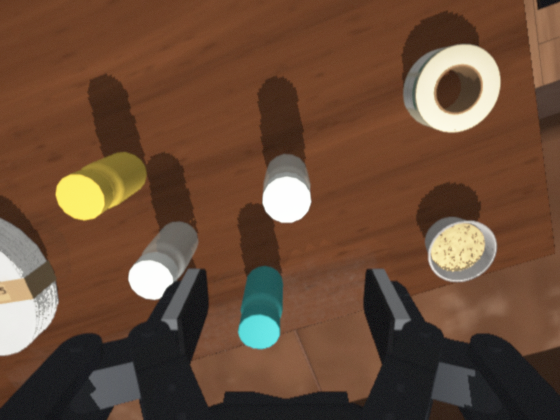

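Wrist view: the jar_1 cap is centred at about (287,199) and the jar_2 cap at about (152,278). The yellow and turquoise caps are at (82,197) and (260,329). I'll cross-check these positions.

```bash
cat >> h.py <<'E'
KW=np.array([[355.58208966,0,285.53077321],[0,355.58208966,205.74458194],[0,0,1]])
HE=np.array([[-1.82514105e-04,-9.45811036e-01,-3.24717493e-01,8.38677718e-02],[9.99999909e-01,-4.76328016e-05,-4.23329391e-04,7.98033983e-04],[3.84922406e-04,-3.24717541e-01,9.45810959e-01,-1.42510074e-01],[0,0,0,1]])
def wray(s,u,z):
    T=np.eye(4);T[:3,:3]=Ro.from_rotvec(s['ee_rot']).as_matrix();T[:3,3]=s['ee_pos'];M=T@HE
    d=M[:3,:3]@np.linalg.inv(KW)@np.array([u[0],u[1],1.]);o=M[:3,3]
    return o+d*(z-o[2])/d[2]
E
python3 - <<'E'
from h import *
from station import *
s=observe()
im=cv2.imread('pics/w1.png');g=cv2.inRange(im,(235,235,235),(255,255,255))
n,l,st,ce=cv2.connectedComponentsWithStats(g)
for i in range(1,n):
    if st[i,4]>500: print(ce[i],st[i],wray(s,st[i,:2]+st[i,2:4]/2,.085))
E
```

```text
[286.29390244 199.21158537] [ 263  177   47   45 1640] [ 0.57741032 -0.25297333  0.085     ]
[149.46013289 278.82059801] [ 129  261   44   38 1204] [ 0.44969094 -0.28122105  0.085     ]
```

Run:
```python
from h import *
plan((.577,-.2537,.034),-.343,.2,30)
```

```text
pos [ 0.576  -0.2538  0.1977] yaw -0.3415 F [-0.4  0.9 -0.2] w 0.803 t 2.3
z axis [-0.0034  0.0014 -1.    ]
[[0.2, 0.1, 0.2, 27.3, 0.0003], [0.2, 0.1, 0.2, 27.3, 0.0003], [0.2, 0.1, 0.2, 27.3, 0.0003], [0.2, 0.1, 0.2, 27.3, 0.0003], [0.2, 0.1, 0.2, 27.3, 0.0003], [0.2, 0.1, 0.2, 27.3, 0.0003]]
```

>>> arm_command([
  [0.2,0,0.5,32,0],
  [0.2,0,0.5,33,0],
  [0.2,0,0,33,0],
  [0.2,0,0,33,0],
  [0.2,0,0,33,0],
  [0.2,0,0,0,0],
], grip_force=40)

```text
time_s: 2.9
ee_pos: [0.5734, -0.2498, 0.0321]
ee_rot: [-2.557, -1.813, 0.006]
force: [-1.8, 1.0, -0.8]
gripper_width: 0.802
```

Run:
```python
from h import *
from station import *
plan((.577,-.2537,.034),-.343,.2,30)
c=read_camera('wrist');cv2.imwrite('pics/w2.png',c['color'][:,:,::-1])
```

```text
pos [ 0.5734 -0.2498  0.0321] yaw -0.3374 F [-1.8  1.  -0.8] w 0.802 t 2.9
z axis [-0.0076  0.0035 -1.    ]
[[0.2, -2.5, 4.7, -2.0, 0.0056]]
```

View pics/w2.png

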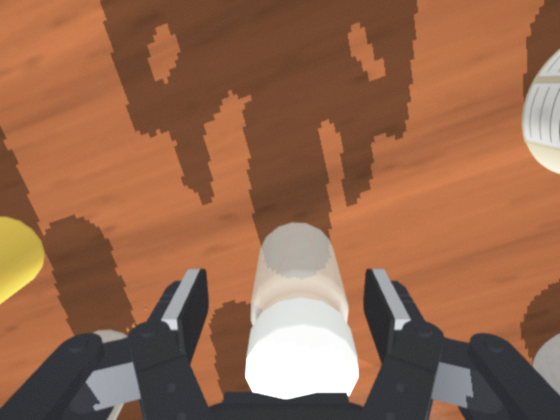

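The jar is between the fingers, with its cap centred at about (302,352), slightly to the right. I'll correct by about 4.5 mm and then close.

>>> arm_command([
  [0.2,-2.5,4.5,-1.5,0],
  [0.2,0,0,0,0],
])

```text
time_s: 3.15
ee_pos: [0.5824, -0.2571, 0.0408]
ee_rot: [2.561, 1.813, 0.004]
force: [0.5, -0.9, 0.0]
gripper_width: 0.804
```

Run:
```python
from h import *
plan((.577,-.2537,.034),-.343,.2,30)
```

```text
pos [ 0.5824 -0.2571  0.0408] yaw -0.3387 F [ 0.5 -0.9  0. ] w 0.804 t 3.15
z axis [ 0.0043 -0.002  -1.    ]
[[0.2, 1.4, -6.2, 6.8, 0.0043]]
```

>>> arm_command([
  [0.2,0,0,0,0],
  [0.2,0,0,0,0],
])

```text
time_s: 3.35
ee_pos: [0.581, -0.2565, 0.0391]
ee_rot: [2.563, 1.814, 0.002]
force: [-0.1, 0.5, -0.1]
gripper_width: 0.802
```

>>> arm_command([
  [0.2,0,0,0,0],
  [0.2,0,0,0,0],
])

```text
time_s: 3.55
ee_pos: [0.5804, -0.2562, 0.038]
ee_rot: [2.564, 1.815, 0.0]
force: [-0.2, 0.0, -0.1]
gripper_width: 0.795
```

Run:
```python
from h import *
plan((.577,-.2537,.034),-.343,.2,30)
```

```text
pos [ 0.5804 -0.2562  0.038 ] yaw -0.339 F [-0.2  0.  -0.1] w 0.795 t 3.55
z axis [ 1.e-04 -1.e-04 -1.e+00]
[[0.2, 1.3, -4.0, 4.0, 0.004]]
```

>>> arm_command([
  [0.2,1,-3.5,3.5,0],
  [0.2,0,0,0,0],
  [0.2,0,0,0,0],
  [0.2,0,0,0,0],
])

```text
time_s: 3.95
ee_pos: [0.5774, -0.2541, 0.0343]
ee_rot: [-2.564, -1.815, 0.0]
force: [0.1, -0.4, -1.0]
gripper_width: 0.801
```

>>> arm_command([
  [0.6,0,0,0,0],
  [1,0,0,0,0],
  [1,0,0,0,0],
  [1,0,0,0,0],
  [1,0,0,0,0],
  [1,0,0,0,0],
], grip_force=40)

```text
time_s: 4.55
ee_pos: [0.5777, -0.2542, 0.0346]
ee_rot: [2.564, 1.815, 0.001]
force: [0.8, 0.2, 2.6]
gripper_width: 0.448
```

Run:
```python
from h import *
from station import *
q=[.6136,.0534,-.343]
c1=carr(q,(0,.03,0))[0];print(c1)
plan((c1[0],c1[1],.15),-.343,1,45)
c=read_camera('wrist');cv2.imwrite('pics/w3.png',c['color'][:,:,::-1])
```

```text
[0.62368942 0.0816525  0.        ]
pos [ 0.5777 -0.2542  0.0346] yaw -0.339 F [0.8 0.2 2.6] w 0.448 t 4.55
z axis [ 7.e-04 -3.e-04 -1.e+00]
[[1, 41.5, -8.5, -14.4, 0.0005], [1, 41.5, -8.6, -14.4, 0.0005], [1, 41.5, -8.6, -14.4, 0.0005], [1, 41.5, -8.6, -14.4, 0.0005], [1, 41.5, -8.6, -14.4, 0.0005], [1, 41.5, -8.6, -14.4, 0.0005], [1, 41.5, -8.7, -14.4, 0.0005], [1, 41.5, -8.7, -14.4, 0.0005]]
```

View pics/w3.png

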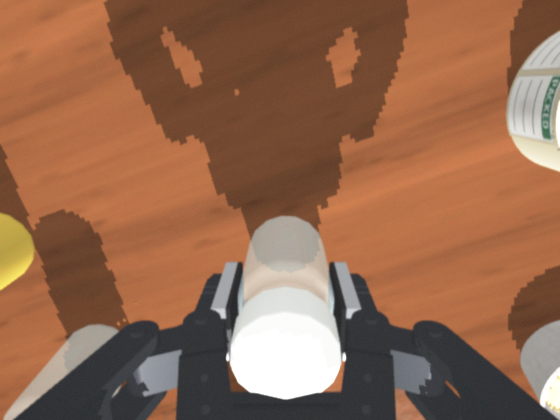

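>>> arm_command([
  [1,0,0,-10,0],
  [1,0,0,-25,0],
  [1,0,0,-30,0],
  [1,0,0,-25,0],
  [1,0,0,-10,0],
  [1,0,0,0,0],
  [1,0,0,0,0],
])

```text
time_s: 5.3
ee_pos: [0.5768, -0.2538, 0.133]
ee_rot: [-2.563, -1.814, 0.001]
force: [-0.2, -0.2, -2.0]
gripper_width: 0.452
```

Run:
```python
from h import *
from station import *
plan((.6237,.0817,.135),-.343,1,35)
c=read_camera('wrist');cv2.imwrite('pics/w4.png',c['color'][:,:,::-1])
c=read_camera('side');cv2.imwrite('pics/s4.png',cv2.resize(c['color'][140:320,180:360,::-1],None,fx=3,fy=3))
```

```text
pos [ 0.5768 -0.2538  0.133 ] yaw -0.339 F [-0.2 -0.2 -2. ] w 0.452 t 5.3
z axis [-1.7e-03  7.0e-04 -1.0e+00]
[[1, 33.2, -6.7, -0.2, 0.0004], [1, 33.2, -6.7, -0.2, 0.0004], [1, 33.2, -6.8, -0.2, 0.0004], [1, 33.2, -6.8, -0.2, 0.0004], [1, 33.2, -6.8, -0.2, 0.0004], [1, 33.2, -6.8, -0.2, 0.0004], [1, 33.2, -6.8, -0.2, 0.0004], [1, 33.2, -6.8, -0.2, 0.0004], [1, 33.2, -6.8, -0.2, 0.0004], [1, 33.2, -6.9, -0.2, 0.0004]]
```

View pics/s4.png

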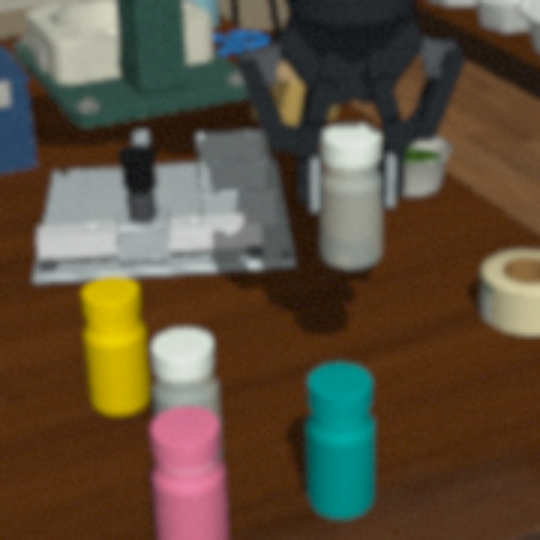

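The jar is held upright and is clear of the table. Next I'll carry it to cell_1.

>>> arm_command([
  [1,15,-3,0,0],
  [1,30,-6,0,0],
  [1,40,-8,0,0],
  [1,40,-8,0,0],
  [1,40,-8,0,0],
  [1,40,-8,0,0],
  [1,40,-8,0,0],
  [1,40,-8,0,0],
])

```text
time_s: 6.2
ee_pos: [0.6177, 0.0361, 0.1334]
ee_rot: [-2.563, -1.815, 0.002]
force: [0.2, 0.9, -2.3]
gripper_width: 0.449
```

>>> arm_command([
  [1,30,-6,0,0],
  [1,15,-4,0,0],
  [1,2,0,0,0],
  [1,0,0,0,0],
  [1,0,0,0,0],
  [1,0,0,0,0],
])

```text
time_s: 6.8
ee_pos: [0.6245, 0.0799, 0.1343]
ee_rot: [2.566, 1.812, -0.0]
force: [-0.1, -0.4, -1.7]
gripper_width: 0.446
```

Run:
```python
from h import *
from station import *
plan((.6237,.0817,.135),-.343,1,35)
s=observe();c=read_camera('wrist');cv2.imwrite('pics/w5.png',c['color'][:,:,::-1])
c=read_camera('top');cv2.imwrite('pics/t5.png',cv2.resize(c['color'][130:310,90:290,::-1],None,fx=3,fy=3))
```

```text
pos [0.6245 0.0799 0.1343] yaw -0.3408 F [-0.1 -0.4 -1.7] w 0.446 t 6.8
z axis [-1.e-04 -3.e-04 -1.e+00]
[[1, 1.4, -1.3, -0.7, 0.0022]]
```

View pics/w5.png

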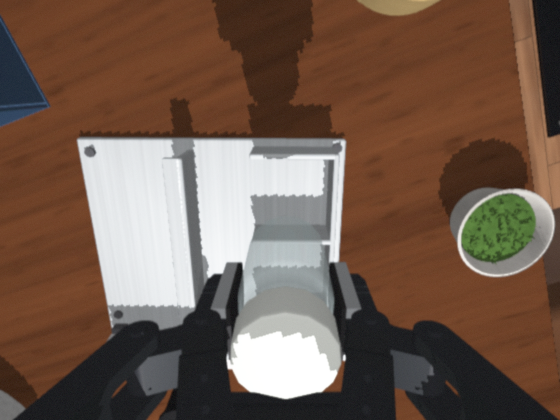

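View pics/t5.png

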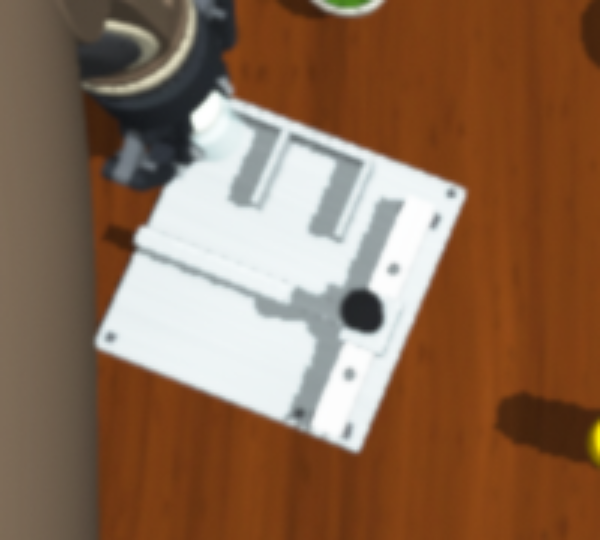

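The wrist view shows the plate corners at (78,139) and (345,141) and a back wall inner-top edge near x=335. I'll check these against the carrier fit.

Run:
```python
from h import *
from station import *
s=observe();q=[.6136,.0534,-.343]
im=cv2.imread('pics/w5.png')
cv2.imwrite('pics/w5c.png',cv2.resize(im[120:280,60:360],None,fx=2.6,fy=2.6,interpolation=cv2.INTER_CUBIC))
def inv(X):
    c,s_=np.cos(q[2]),np.sin(q[2]);d=X[:2]-np.array(q[:2]);return np.array([c*d[0]+s_*d[1],-s_*d[0]+c*d[1]]).round(4)
for u,z in(((78,139),.006),((345,141),.006),((346,141),.037),((90,151),.006)): print(u,inv(wray(s,u,z)))
```

```text
(78, 139) [-0.1551  0.0728]
(345, 141) [0.047  0.0717]
(346, 141) [0.0425 0.0764]
(90, 151) [-0.1477  0.0637]
```

View pics/w5c.png

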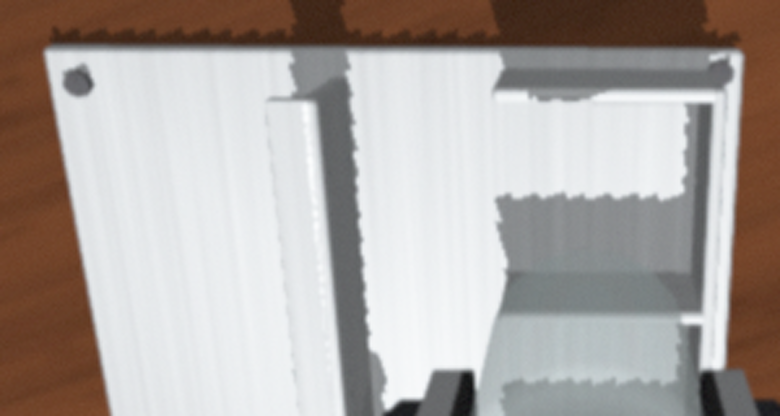

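Run:
```python
from h import *
from station import *
s=observe();q=[.6160,.0526,-.343]
def inv(X):
    c,s_=np.cos(q[2]),np.sin(q[2]);d=X[:2]-np.array(q[:2]);return np.array([c*d[0]+s_*d[1],-s_*d[0]+c*d[1]]).round(4)
o=np.array([60,120])
for n,u,z in(("+y wall in",(600,103),.037),("+y wall out",(600,90),.037),("wall end",(495,97),.037),("back in",(709,150),.037),("back out",(722,150),.037),("mid wall +y side",(690,314),.037),("mid wall -",(690,324),.037),("fence +x top",(318,110),.044),("fence -x",(268,110),.044),("fence end",(295,100),.044),("tcp",None,0)):
    print(n,inv(wray(s,o+np.array(u)/2.6,z)) if u else inv(s['ee_pos']))
```

```text
+y wall in [0.003  0.0636]
+y wall out [0.003  0.0671]
wall end [-0.0245  0.0652]
back in [0.0322 0.051 ]
back out [0.0357 0.051 ]
mid wall +y side [0.029 0.003]
mid wall - [ 0.0291 -0.0001]
fence +x top [-0.0692  0.0631]
fence -x [-0.082   0.0631]
fence end [-0.0748  0.0657]
tcp [-0.0012  0.0288]
```

>>> arm_command([
  [1,4,2,10,0],
  [1,0,0,25,0],
  [1,0,0,30,0],
  [1,0,0,18,0],
  [1,0,0,5,0],
  [1,0,0,0,0],
  [1,0,0,0,0],
  [1,0,0,0,0],
])

```text
time_s: 7.7
ee_pos: [0.6288, 0.0845, 0.0477]
ee_rot: [2.563, 1.814, 0.003]
force: [-0.6, -0.8, -2.3]
gripper_width: 0.449
```

```bash
cat >> h.py <<'E'
Q=[.6175,.0533,-.343]
def cinv(X):
    c,s_=np.cos(Q[2]),np.sin(Q[2]);d=np.array(X)[:2]-np.array(Q[:2]);return np.array([c*d[0]+s_*d[1],-s_*d[0]+c*d[1]]).round(4)
E
python3 - <<'E'
from h import *
from station import *
s=observe();print(s['ee_pos'],cinv(s['ee_pos']),s['force'])
c=read_camera('wrist');cv2.imwrite('pics/w6.png',c['color'][:,:,::-1])
E
```

```text
[0.62882022 0.08452511 0.04774214] [0.0002 0.0332] [-0.61238917 -0.81382766 -2.33784872]
```

View pics/w6.png

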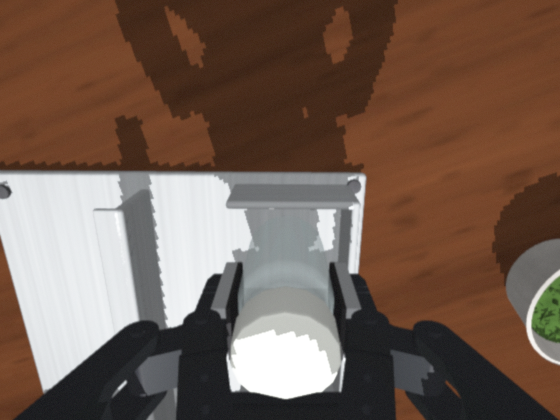

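The jar is inside cell_1, about 7 mm above the floor, with clearance to the back wall. Now I'll lower it onto the floor.

>>> arm_command([
  [1,-1,0,4,0],
  [1,0,0,2.5,0],
  [1,0,0,0,0],
  [1,0,0,0,0],
  [1,0,0,0,0],
])

```text
time_s: 8.25
ee_pos: [0.6278, 0.0835, 0.0406]
ee_rot: [2.564, 1.815, 0.002]
force: [-1.4, -0.2, 5.7]
gripper_width: 0.454
```

>>> arm_command([
  [0.45,0,0,0,0],
  [0.3,0,0,0,0],
  [0.25,0,0,0,0],
  [0.25,0,0,-10,0],
  [0.25,0,0,-30,0],
  [0.25,0,0,-45,0],
  [0.25,0,0,-30,0],
  [0.25,0,0,0,0],
])

```text
time_s: 9.05
ee_pos: [0.63, 0.0838, 0.1611]
ee_rot: [2.561, 1.812, 0.013]
force: [0.7, -1.0, 0.3]
gripper_width: 0.752
```

Run:
```python
from h import *
from station import *
plan((.4495,-.2815,.15),-.343,.2,45)
c=read_camera('wrist');cv2.imwrite('pics/w7.png',c['color'][:,:,::-1])
```

```text
pos [0.63   0.0838 0.1611] yaw -0.339 F [ 0.7 -1.   0.3] w 0.752 t 9.05
z axis [ 0.0091  0.0012 -1.    ]
[[0.2, -40.5, -4.9, 0.9, 0.0004], [0.2, -40.5, -4.9, 0.9, 0.0004], [0.2, -40.5, -4.9, 0.9, 0.0004], [0.2, -40.5, -4.8, 0.9, 0.0004], [0.2, -40.5, -4.8, 0.9, 0.0004], [0.2, -40.5, -4.8, 0.9, 0.0004], [0.2, -40.5, -4.8, 0.9, 0.0004], [0.2, -40.5, -4.8, 0.9, 0.0004], [0.2, -40.5, -4.8, 0.9, 0.0004], [0.2, -40.5, -4.7, 0.9, 0.0004]]
```

View pics/w7.png

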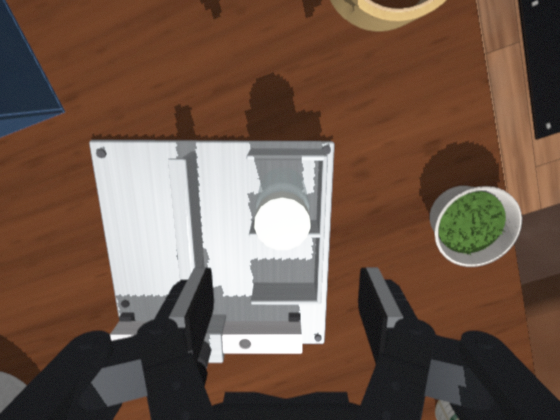

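Jar 1 stands upright in cell_1, with its cap at (282,224). Next is jar 2.

>>> arm_command([
  [0.2,-25,-3,0,0],
  [0.2,-45,-5,0,0],
  [0.2,-45,-5,0,0],
  [0.2,-45,-5,0,0],
  [0.2,-45,-5,0,0],
  [0.2,-45,-6,0,0],
  [0.2,-45,-6,0,0],
  [0.2,-45,-6,0,0],
])

```text
time_s: 9.9
ee_pos: [0.4741, -0.2247, 0.1538]
ee_rot: [-2.563, -1.814, 0.001]
force: [0.7, 0.2, -0.4]
gripper_width: 0.803
```

>>> arm_command([
  [0.2,-40,-5,0,0],
  [0.2,-25,-3,0,0],
  [0.2,0,0,0,0],
  [0.2,0,0,0,0],
  [0.2,0,0,0,0],
])

```text
time_s: 10.4
ee_pos: [0.4467, -0.2813, 0.1543]
ee_rot: [-2.563, -1.815, 0.0]
force: [-1.0, -0.2, 0.7]
gripper_width: 0.798
```

Run:
```python
from h import *
from station import *
plan((.4495,-.2815,.034),-.343,.2,45)
c=read_camera('wrist');cv2.imwrite('pics/w8.png',c['color'][:,:,::-1])
s=observe()
g=cv2.inRange(c['color'],(225,225,225),(255,255,255))
n,l,st,ce=cv2.connectedComponentsWithStats(g)
for i in range(1,n):
    if st[i,4]>500: print(ce[i],st[i],wray(s,st[i,:2]+st[i,2:4]/2,.085))
```

```text
pos [ 0.4467 -0.2813  0.1543] yaw -0.3382 F [-1.  -0.2  0.7] w 0.798 t 10.4
z axis [-7.e-04  9.e-04 -1.e+00]
[[0.2, 0.2, 0.9, 40.1, 0.0016], [0.2, 0.2, 0.9, 40.1, 0.0016], [0.2, 0.2, 0.9, 40.1, 0.0016]]
[ 41.11633535 207.39498704] [   0  167  104   79 5785] [ 0.31197102 -0.22259914  0.085     ]
[290.67932113 220.90308173] [ 263  196   56   51 2239] [ 0.45097559 -0.28212752  0.085     ]
[ 67.84830305 290.9122386 ] [   0  258  134   69 5834] [ 0.28837319 -0.28067648  0.085     ]
```

View pics/w8.png

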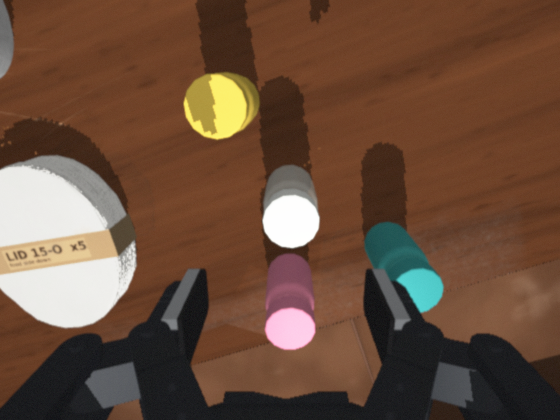

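Jar 2's white cap is centred at (291,222), which puts it at (0.451,-0.282). Yellow, pink and turquoise are around it, clear of the jaw line.

>>> arm_command([
  [0.2,1,4,15,0],
  [0.2,0,0,30,0],
  [0.2,0,0,35,0],
  [0.2,0,0,25,0],
  [0.2,0,0,11,0],
  [0.2,0,0,3,0],
  [0.2,0,0,0,0],
  [0.2,0,0,0,0],
])

```text
time_s: 11.25
ee_pos: [0.4517, -0.2829, 0.0372]
ee_rot: [2.562, 1.814, 0.001]
force: [0.8, -0.1, 1.2]
gripper_width: 0.796
```

>>> arm_command([
  [0.2,0,0,0,0],
])

```text
time_s: 11.35
ee_pos: [0.4516, -0.2831, 0.0372]
ee_rot: [2.562, 1.814, 0.001]
force: [0.4, -0.0, -0.2]
gripper_width: 0.801
```

>>> arm_command([
  [0.4,0.5,0,2.5,0],
  [0.5,0,0,0,0],
  [1,0,0,0,0],
  [1,0,0,0,0],
  [1,0,0,0,0],
  [1,0,0,0,0],
  [1,0,0,0,0],
])

```text
time_s: 12.05
ee_pos: [0.4508, -0.2822, 0.0337]
ee_rot: [2.564, 1.815, -0.0]
force: [-2.1, 1.6, 5.4]
gripper_width: 0.451
```

>>> arm_command([
  [1,0,0,-10,0],
  [1,0,0,-25,0],
  [1,0,0,-30,0],
  [1,0,0,-25,0],
  [1,0,0,-10,0],
  [1,0,0,0,0],
  [1,0,0,0,0],
  [1,0,0,0,0],
])

```text
time_s: 12.85
ee_pos: [0.4502, -0.2816, 0.1317]
ee_rot: [-2.562, -1.814, 0.001]
force: [-0.8, 0.1, -0.5]
gripper_width: 0.448
```

Run:
```python
from h import *
from station import *
w=carr(Q,(-.002,-.031,0))[0]
plan((w[0],w[1],.134),-.343,1,45)
c=read_camera('wrist');cv2.imwrite('pics/w9.png',c['color'][:,:,::-1])
```

```text
pos [ 0.4502 -0.2816  0.1317] yaw -0.339 F [-0.8  0.1 -0.5] w 0.448 t 12.85
z axis [-0.0021  0.0014 -1.    ]
[[1, 42.6, 5.5, -0.3, 0.0005], [1, 42.6, 5.5, -0.3, 0.0005], [1, 42.6, 5.5, -0.3, 0.0005], [1, 42.6, 5.5, -0.3, 0.0005], [1, 42.6, 5.5, -0.3, 0.0005], [1, 42.6, 5.4, -0.3, 0.0005], [1, 42.6, 5.4, -0.3, 0.0005], [1, 42.6, 5.4, -0.3, 0.0005]]
```

View pics/w9.png

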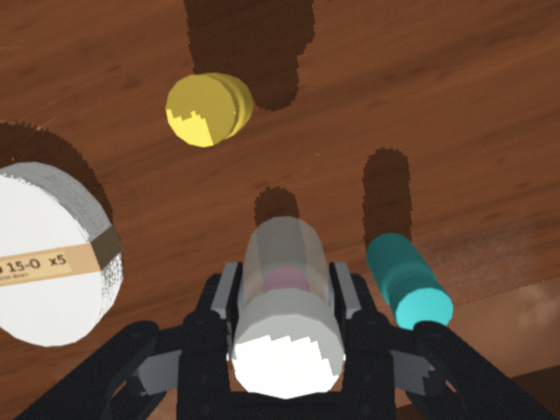

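Jar 2 is held, and the pink, yellow and turquoise ones are undisturbed. I'll carry it to cell_2, shifting in +x early to pass clear of the knob.

>>> arm_command([
  [1,15,10,-10,0],
  [1,30,14,-10,0],
  [1,40,10,0,0],
  [1,40,6,0,0],
  [1,42,4,0,0],
  [1,42,0,0,0],
  [1,42,0,0,0],
  [1,40,0,0,0],
])

```text
time_s: 13.7
ee_pos: [0.5891, -0.0205, 0.1521]
ee_rot: [-2.563, -1.815, 0.002]
force: [0.7, -0.2, -1.4]
gripper_width: 0.449
```

>>> arm_command([
  [1,30,0,0,0],
  [1,18,0,0,0],
  [1,2,0,0,0],
  [1,0,0,0,0],
  [1,0,0,0,0],
  [1,0,0,0,0],
])

```text
time_s: 14.3
ee_pos: [0.6055, 0.0236, 0.1533]
ee_rot: [2.566, 1.813, -0.0]
force: [-0.4, -0.6, -0.8]
gripper_width: 0.452
```

Run:
```python
from h import *
from station import *
w=carr(Q,(-.002,-.031,0))[0]
plan((w[0],w[1],.040),-.343,1,145)
print(cinv(observe()['ee_pos']))
c=read_camera('wrist');cv2.imwrite('pics/w10.png',c['color'][:,:,::-1])
```

```text
pos [0.6055 0.0236 0.1533] yaw -0.3407 F [-0.4 -0.6 -0.8] w 0.452 t 14.3
z axis [-1.e-04 -2.e-04 -1.e+00]
[[1, 1.1, -0.6, 113.3, 0.0023]]
[-0.0013 -0.0321]
```

View pics/w10.png

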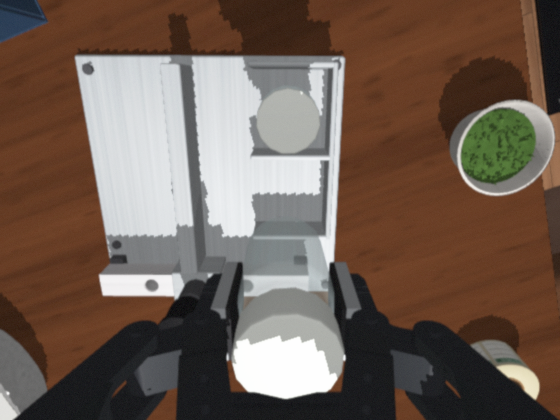

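Jar 2 hangs over cell_2 and jar 1 stands in cell_1 at (288,120). Now I'll descend.

>>> arm_command([
  [1,1,-0.5,15,0],
  [1,0,0,30,0],
  [1,0,0,30,0],
  [1,0,0,20,0],
  [1,0,0,8,0],
  [1,0,0,3,0],
  [1,0,0,0,0],
  [1,0,0,0,0],
])

```text
time_s: 15.15
ee_pos: [0.6065, 0.0259, 0.0487]
ee_rot: [2.564, 1.814, 0.003]
force: [0.6, -0.4, -1.9]
gripper_width: 0.448
```

>>> arm_command([
  [1,0,0,0,0],
])

```text
time_s: 15.25
ee_pos: [0.6064, 0.0259, 0.0486]
ee_rot: [2.563, 1.814, 0.003]
force: [1.2, 0.0, -1.0]
gripper_width: 0.449
```

Run:
```python
from h import *
from station import *
s=observe();print(s['ee_pos'],cinv(s['ee_pos']),s['force'])
```

```text
[0.60642314 0.02593777 0.0485811 ] [-0.0012 -0.0295] [ 1.19498311  0.0404425  -1.04800245]
```

>>> arm_command([
  [1,-1.5,0,5,0],
  [1,0,0,3.5,0],
  [1,0,0,0,0],
  [1,0,0,0,0],
  [1,0,0,0,0],
  [1,0,0,0,0],
])

```text
time_s: 15.85
ee_pos: [0.6054, 0.0245, 0.0397]
ee_rot: [2.564, 1.814, 0.001]
force: [-1.6, -1.2, 5.5]
gripper_width: 0.453
```

>>> arm_command([
  [0.45,0,0,0,0],
  [0.3,0,0,0,0],
  [0.25,0,0,0,0],
  [0.25,0,0,-10,0],
  [0.25,0,0,-30,0],
  [0.25,0,0,-45,0],
  [0.25,0,0,-35,0],
  [0.25,0,0,-10,0],
])

```text
time_s: 16.65
ee_pos: [0.607, 0.0246, 0.1742]
ee_rot: [2.561, 1.813, 0.01]
force: [0.0, -0.0, -0.2]
gripper_width: 0.747
```

>>> arm_command([
  [0.25,-40,-15,0,0],
  [0.25,-40,-25,0,0],
  [0.25,-30,-25,0,0],
  [0.25,0,0,0,0],
  [0.25,0,0,0,0],
  [0.25,0,0,0,0],
])

```text
time_s: 17.25
ee_pos: [0.508, -0.0573, 0.1688]
ee_rot: [2.564, 1.815, 0.001]
force: [-0.3, -0.0, 0.8]
gripper_width: 0.75
```

Run:
```python
from h import *
from station import *
plan((.5105,-.026,.15),-.343,.25,45)
c=read_camera('wrist');cv2.imwrite('pics/w11.png',c['color'][:,:,::-1])
c=read_camera('side');cv2.imwrite('pics/s11.png',cv2.resize(c['color'][120:280,150:350,::-1],None,fx=3,fy=3))
```

```text
pos [ 0.508  -0.0573  0.1688] yaw -0.3387 F [-0.3 -0.   0.8] w 0.75 t 17.25
z axis [ 6.e-04  2.e-04 -1.e+00]
[[0.25, 30.4, -8.0, 18.8, 0.0043]]
```

View pics/w11.png

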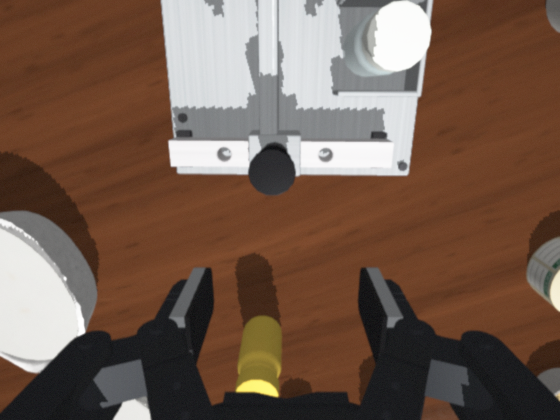

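View pics/s11.png

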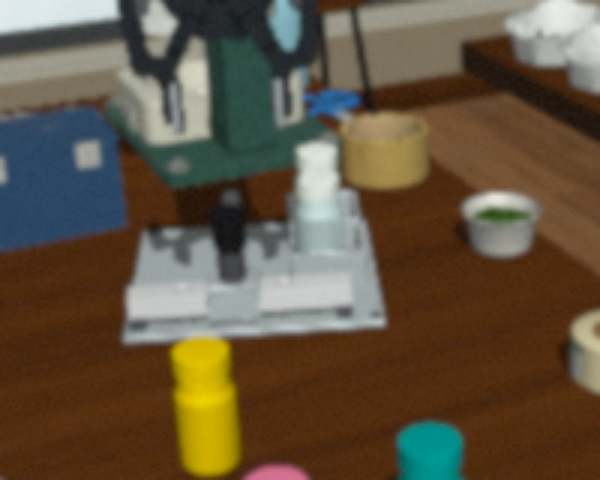

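Both jars stand upright. The knob top is at (271,171) and the rail holes are at (225,153) and (326,154). Measuring now.

Run:
```python
from h import *
from station import *
s=observe()
im=cv2.imread('pics/w11.png')
g=cv2.inRange(im,(0,0,0),(60,60,60))[130:210,220:320]
n,l,st,ce=cv2.connectedComponentsWithStats(g)
for i in range(1,n):
    if st[i,4]>200: print(ce[i]+[220,130],st[i])
cv2.imwrite('pics/k.png',cv2.resize(im[120:210,200:350],None,fx=5,fy=5,interpolation=cv2.INTER_CUBIC))
for u,z in (((271,171),.097),((225,153.5),.034),((326,154),.034)):
    w=wray(s,u,z);print(w,cinv(w))
```

```text
[271.70804196 169.59265734] [  29   13   46   51 1716]
[ 0.51128481 -0.02322634  0.097     ] [-0.0743 -0.1078]
[ 0.47460576 -0.01130188  0.034     ] [-0.1128 -0.1089]
[ 0.54922947 -0.03796725  0.034     ] [-0.0336 -0.1089]
```

View pics/k.png

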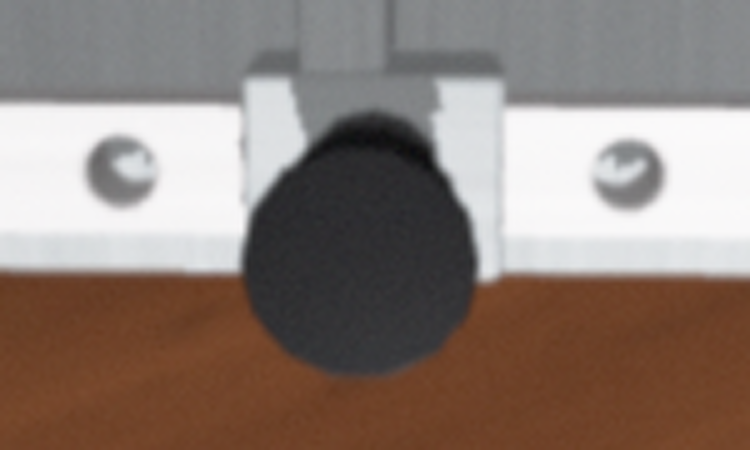

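>>> arm_command([
  [0.25,16,-3.5,5,0],
  [0.25,16,-3.5,10,0],
  [0.25,0,0,15,0],
  [0.25,0,0,15,0],
  [0.25,0,0,5,0],
  [0.25,0,0,0,0],
  [0.25,0,0,0,0],
  [0.25,0,0,0,0],
])

```text
time_s: 18.15
ee_pos: [0.5119, -0.0251, 0.1196]
ee_rot: [2.564, 1.814, 0.001]
force: [0.1, 0.6, -0.5]
gripper_width: 0.751
```

Run:
```python
from h import *
from station import *
plan((.512,-.0242,.056),-.343,.25,25)
c=read_camera('wrist');cv2.imwrite('pics/w12.png',c['color'][:,:,::-1])
```

```text
pos [ 0.5119 -0.0251  0.1196] yaw -0.339 F [ 0.1  0.6 -0.5] w 0.751 t 18.15
z axis [ 1.2e-03 -1.0e-04 -1.0e+00]
[[0.25, 0.3, -0.1, 21.2, 0.0013], [0.25, 0.3, -0.1, 21.2, 0.0013], [0.25, 0.3, -0.1, 21.2, 0.0013]]
```

View pics/w12.png

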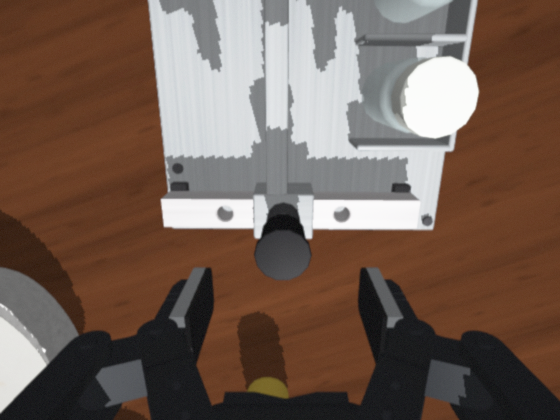

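The knob is centred between the fingers at (283,251), and jar 2 is upright in cell_2 at (440,97). I'll descend round the knob.

>>> arm_command([
  [0.25,0.5,0,15,0],
  [0.25,0.5,0,20,0],
  [0.25,0,0,18,0],
  [0.25,0,0,7,0],
  [0.25,0,0,2,0],
  [0.25,0,0,0,0],
  [0.25,0,0,0,0],
  [0.25,0,0,0,0],
])

```text
time_s: 19.0
ee_pos: [0.5122, -0.0242, 0.0577]
ee_rot: [2.564, 1.814, 0.002]
force: [-0.7, 0.2, -0.3]
gripper_width: 0.751
```

Run:
```python
from h import *
from station import *
plan((.512,-.0242,.056),-.343,.25,25)
c=read_camera('wrist');cv2.imwrite('pics/w13.png',c['color'][:,:,::-1])
```

```text
pos [ 0.5122 -0.0242  0.0577] yaw -0.339 F [-0.7  0.2 -0.3] w 0.751 t 19.0
z axis [ 1.5e-03 -1.0e-04 -1.0e+00]
[[0.25, -0.1, -0.2, 1.7, 0.004]]
```

View pics/w13.png

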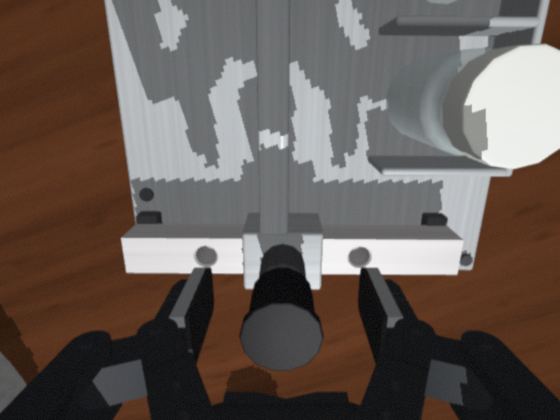

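The knob is between the pads, with its top centre at about (281,332). Closing on it now.

>>> arm_command([
  [0.5,0,-0.5,1,0],
  [1,0,0,0,0],
  [1,0,0,0,0],
  [1,0,0,0,0],
  [1,0,0,0,0],
  [1,0,0,0,0],
  [1,0,0,0,0],
  [1,0,0,0,0],
], grip_force=50)

```text
time_s: 19.85
ee_pos: [0.5111, -0.024, 0.0559]
ee_rot: [-2.564, -1.815, -0.0]
force: [-1.0, 0.2, 3.3]
gripper_width: 0.3
```

>>> arm_command([
  [1,0,0,-4,0],
  [1,0,0,-4,0],
  [1,0,0,-4,0],
  [1,0,0,0,0],
  [1,0,0,0,0],
  [1,0,0,0,0],
])

```text
time_s: 20.45
ee_pos: [0.5109, -0.0239, 0.0675]
ee_rot: [-2.564, -1.815, 0.001]
force: [1.5, -0.1, -6.3]
gripper_width: 0.3
```

Run:
```python
from h import *
from station import *
s=observe();print(s['ee_pos'],s['force'],s['gripper_width'])
c=read_camera('wrist');cv2.imwrite('pics/w14.png',c['color'][:,:,::-1])
c=read_camera('side');cv2.imwrite('pics/s14.png',cv2.resize(c['color'][150:260,180:300,::-1],None,fx=5,fy=5,interpolation=cv2.INTER_CUBIC))
```

```text
[ 0.51088956 -0.02391745  0.06748494] [ 1.48251048 -0.08518181 -6.28316945] 0.3000246925102817
```

View pics/w14.png

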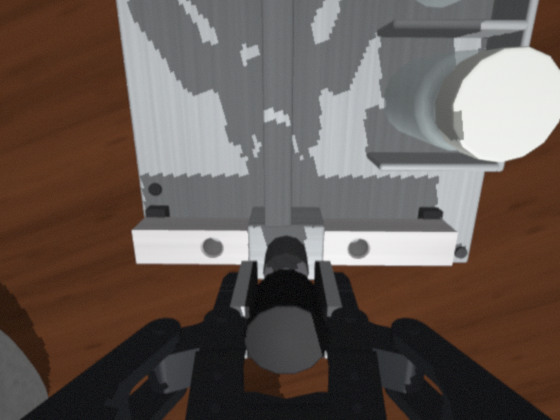

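View pics/s14.png

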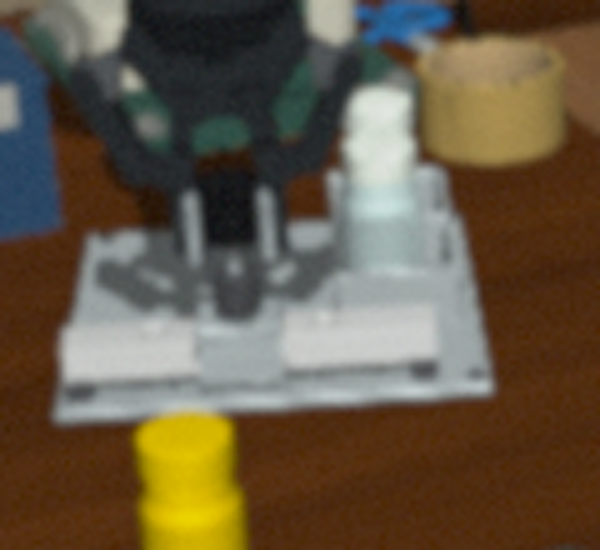

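The pin is up 11.6 mm, with a spring pull of about 6.3 N. Next I'll slide 40 mm along +tool y, which is the carrier's +x.

>>> arm_command([
  [1,0,3,0,0],
  [1,0,6,0,0],
  [1,0,6,0,0],
  [1,0,6,0,0],
  [1,0,6,0,0],
  [1,0,6,0,0],
  [1,0,4,0,0],
  [1,0,2,0,0],
])

```text
time_s: 21.35
ee_pos: [0.5483, -0.0373, 0.0677]
ee_rot: [2.564, 1.814, -0.001]
force: [-3.0, -0.2, -7.4]
gripper_width: 0.299
```

>>> arm_command([
  [1,0,1,0,0],
  [1,0,0,0,0],
  [1,0,0,0,0],
  [1,0,0,0,0],
])

```text
time_s: 21.75
ee_pos: [0.549, -0.0375, 0.068]
ee_rot: [2.564, 1.814, 0.0]
force: [1.2, -2.3, -7.4]
gripper_width: 0.301
```

Run:
```python
from h import *
from station import *
plan((.5488,-.0379,.0675),-.339,1)
s=observe()['ee_pos'];print(np.hypot(*(s[:2]-[.5111,-.024])))
c=read_camera('wrist');cv2.imwrite('pics/w15.png',c['color'][:,:,::-1])
```

```text
pos [ 0.549  -0.0375  0.068 ] yaw -0.3392 F [ 1.2 -2.3 -7.4] w 0.301 t 21.75
z axis [ 6.e-04 -6.e-04 -1.e+00]
[[1, -0.4, -0.1, 0.5, -0.0002]]
0.0402323050032779
```

View pics/w15.png

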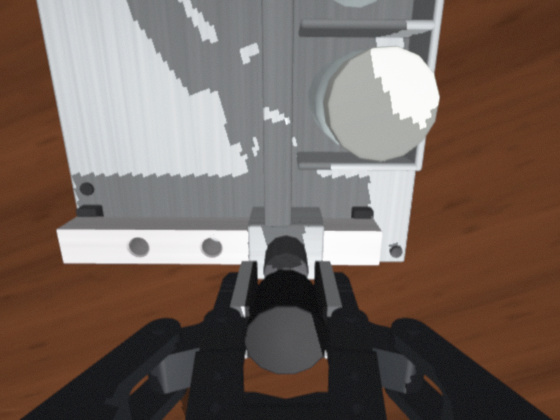

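The section moved 40.2 mm, the two empty holes at (139,247) and (212,247) lie behind the sleeve, and the jars are untouched. Now I'll lower the pin.

>>> arm_command([
  [1,0,0,3,0],
  [1,0,0,3,0],
  [1,0,0,3,0],
  [1,0,0,2.5,0],
  [1,0,0,0,0],
  [1,0,0,0,0],
  [1,0,0,0,0],
  [1,0,0,0,0],
])

```text
time_s: 22.6
ee_pos: [0.549, -0.0374, 0.0564]
ee_rot: [2.564, 1.814, 0.0]
force: [-0.6, -4.5, -5.1]
gripper_width: 0.296
```

>>> arm_command([
  [1,-0.4,0,1,0],
  [1,0,0,1,0],
  [1,0,0,0,0],
  [1,0,0,0,0],
  [1,0,0,0,0],
  [1,0,0,0,0],
])

```text
time_s: 23.2
ee_pos: [0.5497, -0.0376, 0.0559]
ee_rot: [2.563, 1.814, 0.003]
force: [-2.3, -2.7, 7.3]
gripper_width: 0.301
```

>>> arm_command([
  [1,0,0,0.5,0],
  [1,0,0,0,0],
  [1,0,0,0,0],
  [1,0,0,0,0],
  [1,0,0,0,0],
])

```text
time_s: 23.7
ee_pos: [0.5499, -0.0377, 0.0558]
ee_rot: [2.563, 1.814, 0.004]
force: [-2.9, -3.0, 8.5]
gripper_width: 0.299
```

Run:
```python
from h import *
from station import *
s=observe();print(s['ee_pos'],s['force'],s['gripper_width'],s['time_s'])
c=read_camera('wrist');cv2.imwrite('pics/w16.png',c['color'][:,:,::-1])
c=read_camera('side');cv2.imwrite('pics/s16.png',cv2.resize(c['color'][150:350,150:410,::-1],None,fx=3,fy=3,interpolation=cv2.INTER_CUBIC))
c=read_camera('top');cv2.imwrite('pics/t16.png',c['color'][:,:,::-1])
```

```text
[ 0.54988421 -0.03772611  0.05582624] [-2.92746355 -3.01357401  8.46022121] 0.2991450826451542 23.7
```

View pics/w16.png

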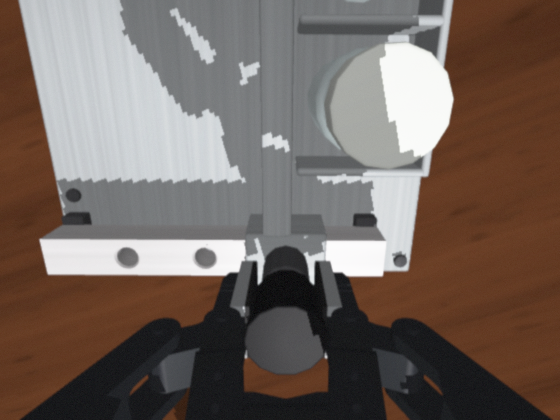

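View pics/s16.png

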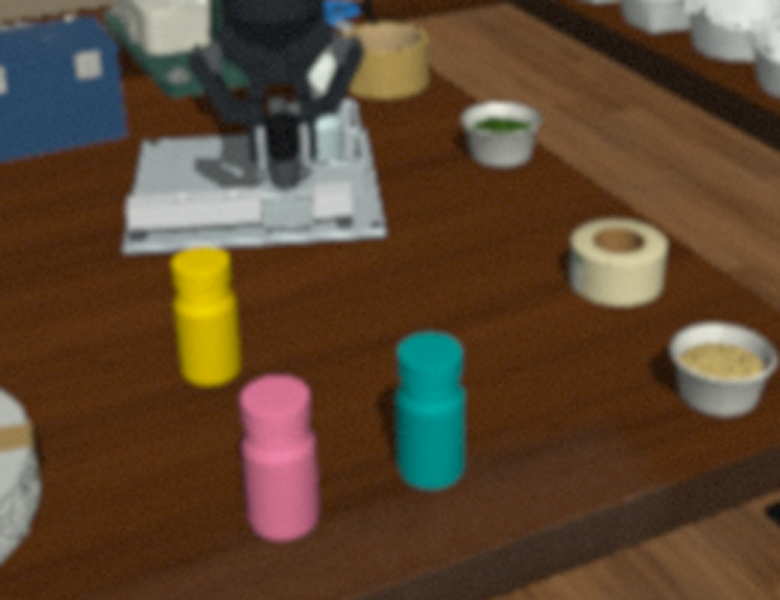

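View pics/t16.png

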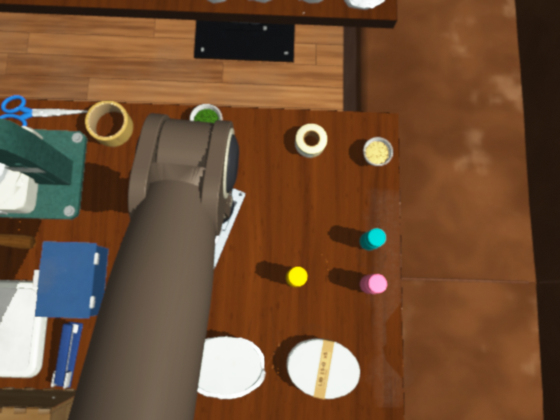

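The fence closes both cells, and the bystanders and look-alikes stand where they were. The pin is home: the TCP height matches the height at which I gripped the knob, and the upward force rose on bottoming. Handing in.

Run:
```python
from station import *
print(job_done()); s=observe();print(s['ee_pos'],s['force'],s['gripper_width'],s['time_s'])
```

```text
the job is handed in; nothing more can be done
None
the job is handed in; nothing more can be done
```

Both white-capped jars stand in the carrier, one in each cell and let go. The fence is pinned in the next hole towards them, and the gripper was still holding the knob down when I handed the job in at about 23.7 s.

- **Section and pin:** I lifted the plunger about 11.6 mm and the section slid about 40 mm towards the jars. The tool then came down to 55.8 mm, against 55.9 mm when I first gripped the knob with the pin home. The vertical force went from the spring's 5 N downward pull to 8.5 N upward, so the pin had bottomed.
- **Pictures:** The last wrist picture shows both empty holes behind the sleeve and jar 2 upright behind the fence. In the side and top pictures the label roll, both sauce pots and the coloured look-alikes stand where they were.
- **Not fully checked:** In the last pictures jar 1 was mostly out of view. It was upright in its cell in the earlier pictures, and nothing touched it after that.
- **Disagreements:** The top camera read positions 2–4 mm short in x compared with the wrist and side cameras. I corrected for it using the wrist camera. A sideways force of about 4 N remained on the knob at the end.

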